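Lay out two spirometry mouthpieces from the gravity dispenser

TASK

Two patients are due for their breathing test: take the mouthpiece tube at the stop of the sloped dispenser, lay it in one of the two blue cradles of the grey stand, and when the next tube has rolled down to the stop, lay that one in the other cradle. Reach in below the clear dust cover with the tool tilted; leave the other tubes in the dispenser with the third resting at the stop, let no tube fall onto the desk, and do not disturb the other things.

Things in the scene. Friction and masses are not known exactly. Their poses are not given: they have to be found in the camera images.
- dispenser: Fixed dispenser, white base 165 x 80 mm, 6 mm thick. Origin on the desk below the axis of the end tube; x level, up-track (away from the open end), y along the tubes, z up. The track rises 15.5 degrees towards +x. Its floor is 44 mm wide under the end tube, so the tube's end faces overhang 9 mm and are free for fingers. Clear side walls, 73 mm over all, begin 29 mm up-track.
- stop (a point): Centre of a tube resting at the blue stop lip, 85 mm above the desk; axes as the dispenser's. The lip (44 mm wide) reaches up to 5 mm below the tube's axis, square to the track. A tube drawn out backwards and upwards (along -x and +z), up to 40 degrees from vertical, gets over the lip.
- cover_edge (a point): Middle of the lower front (blue) edge of the clear fixed dust cover, 73 mm wide, 5 mm thick here; axes as the dispenser's. It overhangs the end tube's axis by 8 mm on the open side, 44 mm above it, and rises up-track with the slope. It blocks a tool pointing straight down; one leaning 30 to 45 degrees, fingers forward and down (along +x, -z), passes below it.
- rest: Fixed grey stand, base 136 x 70 mm, 6 mm thick, with two blue V cradles, 40 mm long in y, one behind the other in x. Origin on the desk under its middle; x across the cradles, y along them and along a tube lying in them, z up. The V flanks lean 40 degrees and guide a tube up to 10 mm off sideways. A tube overhangs the cradle by 11 mm at each end; 44 mm is free there below its axis.
- near_place (a point): Centre of a tube lying in the cradle on the stand's -x side (x = -32 mm in the stand's frame), 50 mm above the desk; axes as the stand's.
- far_place (a point): Centre of a tube lying in the cradle on the stand's +x side (x = +32 mm in the stand's frame), 50 mm above the desk; axes as the stand's.
- label_roll: White roll of labels standing on the desk, 58 mm across, 33 mm high; origin at its underside. Bystander.
- stapler: Red stapler, 120 x 30 x 38 mm; origin at its underside. Bystander.
- sanitiser: Pump bottle with red pump, 61 x 73 x 181 mm; origin at its underside. Bystander.
- mug: White mug, 79 mm across without its handle, 89 mm high; origin at its underside. Bystander.
- tube_1_centre (a point): Centre of a cream cardboard mouthpiece tube with a blue band, 62 mm long, 30 mm diameter, about 15 g; lies at the stop at the start. Its y axis runs along the tube; it may roll about it. It can be held by its two end faces (62 mm apart). The tubes touch in a row and roll down by themselves when the end one is taken.
- tube_1: The same tube as point tube_1_centre; the origin lies on the tube's outer surface, 15 mm from its axis, and turns as it rolls: use the point for its position.
- tube_2_centre (a point): Centre of a cream cardboard mouthpiece tube with a blue band, 62 mm long, 30 mm diameter, about 15 g; second in the row at the start. Its y axis runs along the tube; it may roll about it. It can be held by its two end faces (62 mm apart). The tubes touch in a row and roll down by themselves when the end one is taken.
- tube_2: The same tube as point tube_2_centre; the origin lies on the tube's outer surface, 15 mm from its axis, and turns as it rolls: use the point for its position.
- tube_3_centre (a point): Centre of a cream cardboard mouthpiece tube with a blue band, 62 mm long, 30 mm diameter, about 15 g; third in the row at the start. Its y axis runs along the tube; it may roll about it. It can be held by its two end faces (62 mm apart). The tubes touch in a row and roll down by themselves when the end one is taken.
- tube_3: The same tube as point tube_3_centre; the origin lies on the tube's outer surface, 15 mm from its axis, and turns as it rolls: use the point for its position.
- tube_4_centre (a point): Centre of a cream cardboard mouthpiece tube with a blue band, 62 mm long, 30 mm diameter, about 15 g; last in the row at the start. Its y axis runs along the tube; it may roll about it. It can be held by its two end faces (62 mm apart). The tubes touch in a row and roll down by themselves when the end one is taken.
- tube_4: The same tube as point tube_4_centre; the origin lies on the tube's outer surface, 15 mm from its axis, and turns as it rolls: use the point for its position.
Things that resemble listed ones, but are neither listed nor needed, are in the scene too. Leave any purple look-alike of the tube_1 alone.

How it is judged:
By the outcome, as a careful person would: the job done as asked, in the order asked, and still so for the second after the job is handed in, with the robot touching nothing.
It also fails if it takes over 59 s, if anything falls off the work surface, if the arm or the gripper's body presses on something with over 40 N, if the wrist force passes 120 N, or if a joint passes its speed limit or range.

ROBOT

A 7-joint arm with a two-finger parallel gripper is mounted at the origin on a cart in front of the work surface, level with it; the furniture and walls round the work are solid. World frame = base frame: x ahead of the robot, y to its left, z up, the work surface at z = 0. Lengths are in m, angles in rad, forces in N, time in s.
With the tool pointing down it reaches from about 0.35 to 0.9 m from the base axis. Payload 7.2 kg.
Tool frame: the origin (TCP) lies at the very end of the fingers, on their centre line; the grasp point (between the pads) lies behind it (bot.grip_depth is the z of the grasp point in the tool frame, in m); z points along the fingers, y is the direction in which the jaws open and shut (so a half turn about z gives the same grasp; the last joint's range is limited). The gripper opens to 88 mm and grips with 3 to 60 N. Pads are 20 mm wide; open, the fingers measure 115 mm over their backs; the gripper's body (75 mm by 178 mm) begins 61 mm behind the grasp point.
Start: joints at [-1.212, 0.411, -0.013, 1.596, 0.006, 1.134, -0.082], TCP at [0.259, 0.569, 0.223] pointing down, gripper open.
Joint ranges: [-2.95, 2.95], [-0.29, 1.99], [-1.47, 1.44], [0.14, 2.54], [-1.03, 4.17], [0.13, 1.85], [-2.86, 2.86]. Speed limits (rad/s): [2.39, 2.39, 3.01, 3.01, 3.14, 3.14, 3.14].

INTERFACE

Orientations are given as a unit quaternion [x, y, z, w].
In Python, from rig import bot, viewer, nets gives the robot as it stands.
- The arm moves only by the tool servo_tool, never from a script. Its argument "series" is a list that holds one entry, the list of rows, each a list of 7 numbers: the opening, from 0 (shut) to 1 (fully open), then the shift along the world's x, y, z in mm, then the turn, a rotation vector about the world's x, y, z in degrees. In form: [[[fingers, x, y, z, rx, ry, rz], ...]]. A call has 1 to 10 rows; each row is the pose to reach, as a shift and turn from the pose commanded when the call began; what a row does not reach only later rows make up. A row lasts 1/12 s, in which the tool goes at most 41.7 mm and 7.16 degrees, less where a joint would pass 70% of its speed; a pose out of reach is approached as far as the arm can. A call with a gripper value outside its range is refused whole. The fingers move at their own pace and stop on an object; the grip force is fixed at half the most. Time passes only in rows, so rows that repeat a pose let the fingers close. It gives the time, the measured TCP pose, the force and the opening at its end, in the units of the state.
- bot.observe(): the state, without advancing time (a new reading comes with each control period).
- viewer.grab_frame(name): name is "side" or "top"; returns a dict with "img" (384x512x3 uint8, blue, green, red), "depth" (384x512 float32, m along the optical axis (not along the pixel's ray), 0 where there is no reading), "camera_matrix" (3x3 intrinsics, pixels), "world_to_cam" (4x4, takes a point from world to camera coordinates). Camera axes: x right, y down, z forward; pixel columns grow to the right and rows downward; lengths in m; the calibration is good to about 2 mm. A picture is of the moment at which its call begins.
- bot.close_job(): hands the job in, once; it reports no verdict.
Trained networks look in a picture, given as the dict that the camera call returned (one of the last four; its "shot" number tells which), for a name from the list of things; names that differ only in an ending like _2 or _b are one class to them, and where a whole thing is asked for, a point or a joint stands for the part that bears it (a point fixed in the world has none). Each returns a list of dicts, best first, with "p" (0 to 1); they miss things now and then, are a little off and sometimes report something else, mostly with a low value. They report only what shows in the picture. A call takes as long as a camera call. They do not tell look-alikes from the thing itself.
- nets.silhouettes(picture, label): "region" (384x512 bool, what is visible of it) and "bbox" ([centre column, centre row, width, height] in pixels, round what is visible of it).
The state is a dict: "time_s": time; "joints": joint angles; "qd": joint speeds; "effort": joint torques, N m; "ee_pos": TCP position; "eef_rot": TCP orientation; "force": force on the tool from outside, world axes, zero at the start; "ft_torque": the same for the moment, N m; "width": finger opening in m.
Only numpy, scipy, OpenCV 4.12 (cv2) and the standard library are available. Lean on these libraries where they do the work, as an engineer would, in place of code of your own. Each camera call takes 0.05 s, during which the arm holds its last target. There are 200 camera calls.

## Working session

There is one attempt and no reset: what is moved stays moved. The work goes in short steps, Python scripts to look and compute and a tool call to move; the robot and the scene stay as the last step left them, time stands still between calls to the robot, and variables do not carry over. Pictures are saved under pics/ and viewed, about 8 in all and at most 12, crops included, and the job is handed in when it is done.

Besides the shell and the picture viewer there is one more tool, called after "Emit:" as a command line: name --argument value ..., lists and objects as JSON in quotes. servo_tool: Moves the arm, as the interface text tells. Its arguments: {"type":"object","properties":{"series":{"type":"array","items":{"type":"array","items":{"type":"array","items":{"type":"number"}}}}},"required":["series"]}

```bash
mkdir -p pics; ls; python3 - <<'E'
from rig import bot,viewer,nets
import cv2,numpy as np
s=bot.observe(); print({k:np.round(v,3) for k,v in s.items()}, bot.grip_depth)
for n in("side","top"):
    f=viewer.grab_frame(n); cv2.imwrite(f"pics/{n}0.png",f["img"]); np.savez(f"{n}0.npz",**{k:v for k,v in f.items()})
    print(n,np.round(f["camera_matrix"],1).tolist(),np.round(np.linalg.inv(f["world_to_cam"]),3).tolist())
    for l in("dispenser","rest","tube_1","label_roll","stapler","sanitiser","mug"):
        for r in nets.silhouettes(f,l): 
            print(l,round(r["p"],2),np.round(r["bbox"]).tolist())
E
```

```text
pics
{'time_s': np.float64(0.0), 'joints': array([-1.212,  0.412, -0.013,  1.597,  0.006,  1.134, -0.082]), 'qd': array([ 0.   , -0.001,  0.001, -0.001, -0.001, -0.001,  0.   ]), 'effort': array([-0.0000e+00, -5.8795e+01,  6.4200e-01, -2.9107e+01, -5.4000e-02,
        1.8000e-02,  0.0000e+00]), 'ee_pos': array([0.259, 0.568, 0.222]), 'eef_rot': array([ 0.212,  0.977, -0.001, -0.   ]), 'force': array([-0.535, -0.524, -0.624]), 'ft_torque': array([-0.031, -0.026, -0.03 ]), 'width': np.float64(0.088)} -0.0187
side [[412.5, 0.0, 255.1], [0.0, 412.5, 186.7], [0.0, 0.0, 1.0]] [[0.984, -0.1, 0.15, 0.425], [-0.179, -0.643, 0.745, -0.868], [0.022, -0.759, -0.651, 0.843], [0.0, 0.0, 0.0, 1.0]]
dispenser 0.78 [278.0, 175.0, 56.0, 64.0]
rest 0.87 [265.0, 251.0, 53.0, 32.0]
tube_1 0.69 [277.0, 172.0, 58.0, 67.0]
tube_1 0.6 [300.0, 305.0, 37.0, 58.0]
tube_1 0.52 [243.0, 168.0, 21.0, 13.0]
tube_1 0.49 [271.0, 251.0, 56.0, 33.0]
tube_1 0.44 [260.0, 174.0, 15.0, 19.0]
tube_1 0.42 [266.0, 173.0, 9.0, 12.0]
label_roll 0.56 [207.0, 220.0, 20.0, 24.0]
stapler 0.83 [200.0, 162.0, 34.0, 24.0]
sanitiser 0.78 [231.0, 131.0, 21.0, 54.0]
mug 0.57 [300.0, 304.0, 36.0, 59.0]
top [[444.2, 0.0, 254.3], [0.0, 444.2, 193.1], [0.0, 0.0, 1.0]] [[-0.026, -0.987, 0.158, 0.404], [-1.0, 0.026, -0.004, -0.017], [0.0, -0.159, -0.987, 1.278], [0.0, 0.0, 0.0, 1.0]]
dispenser 0.66 [225.0, 166.0, 38.0, 69.0]
dispenser 0.24 [263.0, 248.0, 21.0, 18.0]
dispenser 0.22 [226.0, 189.0, 21.0, 5.0]
rest 0.77 [308.0, 193.0, 29.0, 50.0]
tube_1 0.54 [267.0, 204.0, 22.0, 19.0]
tube_1 0.53 [183.0, 204.0, 12.0, 23.0]
tube_1 0.52 [226.0, 189.0, 26.0, 9.0]
tube_1 0.37 [309.0, 195.0, 32.0, 47.0]
label_roll 0.51 [265.0, 247.0, 25.0, 19.0]
stapler 0.81 [164.0, 252.0, 27.0, 44.0]
sanitiser 0.74 [139.0, 209.0, 39.0, 26.0]
mug 0.87 [375.0, 182.0, 43.0, 30.0]
mug 0.61 [162.0, 248.0, 23.0, 39.0]
```

```bash
python3 - <<'E'
import cv2
a=cv2.imread("pics/side0.png")[90:340,170:400];b=cv2.imread("pics/top0.png")[110:310,100:420]
cv2.imwrite("pics/a.png",cv2.resize(a,None,fx=2.4,fy=2.4,interpolation=2));cv2.imwrite("pics/b.png",cv2.resize(b,None,fx=2.5,fy=2.5,interpolation=2))
E
```

```text
(no output)
```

View pics/a.png

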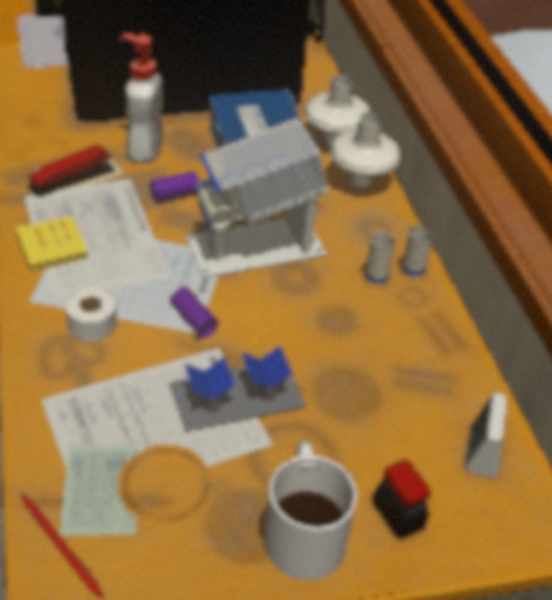

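View pics/b.png

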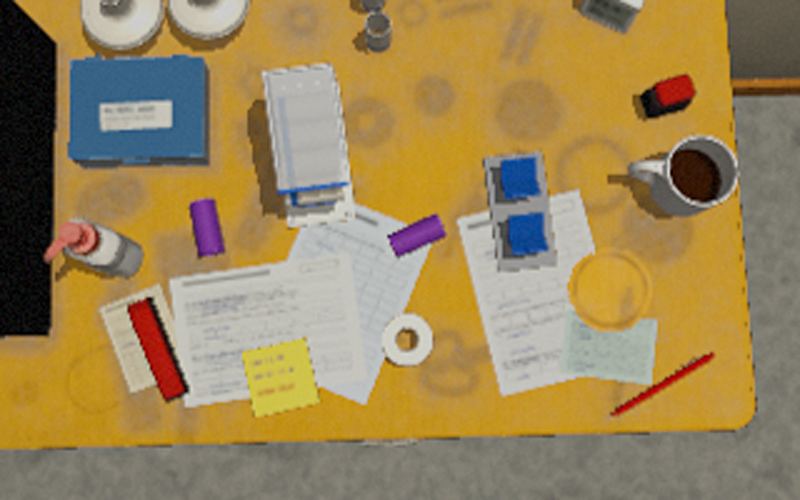

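The side view shows the dispenser with its open end towards the robot and a cream tube end under the cover at about (258,175). The top view shows the cover edge at about (226,185) and the stand with its two blue cradles at about (308,193). Look-alikes in the top view are the purple tubes at (183,201) and (267,204), and grey cylinders at (251,122). The tube I want is the cream one below the blue edge at about (226,189). Next I'll measure it.

```bash
cat > h.py <<'E'
import numpy as np,cv2
def cloud(f):
    K=f["camera_matrix"];d=f["depth"];v,u=np.mgrid[:384,:512]
    p=np.stack([(u-K[0,2])/K[0,0]*d,(v-K[1,2])/K[1,1]*d,d,np.ones_like(d)],-1)
    w=(p@np.linalg.inv(f["world_to_cam"]).T)[...,:3]; w[d==0]=np.nan
    return w
def blue(f):
    h=cv2.cvtColor(f["img"],cv2.COLOR_BGR2HSV); return (abs(h[...,0].astype(int)-117)<10)&(h[...,1]>110)
def proj(f,p):
    c=f["world_to_cam"]@np.append(p,1); q=f["camera_matrix"]@c[:3]; return q[:2]/q[2]
E
python3 - <<'E'
from h import *
fs={n:dict(np.load(n+"0.npz")) for n in("side","top")}
for n,f in fs.items():
    w=cloud(f); b=blue(f)
    x,y,z=w[...,0],w[...,1],w[...,2]
    print(n,"desk z",np.nanmedian(z[(x>.3)&(x<.6)&(abs(y)<.3)]))
    reg={"disp":(x>.36)&(x<.68)&(y>-.02)&(y<.14),"rest":(x>.33)&(x<.55)&(y>-.21)&(y<-.09)}
    for r,m in reg.items():
        for lo,hi in((.003,.02),(.02,.1),(.1,.25)):
            q=w[m&(z>lo)&(z<hi)]
            if len(q)>20:
                R=cv2.minAreaRect((q[:,:2]*1000).astype(np.float32)); print(r,lo,len(q),np.round(R[0],1),np.round(R[1],1),round(R[2],1))
        q=w[m&b&(z>.015)]
        num,l,st,c=cv2.connectedComponentsWithStats((m&b&(z>.015)).astype(np.uint8))
        for i in range(1,num):
            if st[i,4]>15:
                q=w[l==i];R=cv2.minAreaRect((q[:,:2]*1000).astype(np.float32));print("  blue",r,st[i],np.round(np.mean(q,0),3),np.round(R[0],1),np.round(R[1],1),round(R[2],1),"z",np.round(np.percentile(q[:,2],[5,50,95]),3))
E
```

```text
side desk z 0.00104490663700052
disp 0.003 1138 [520.5  59.9] [158.8 319. ] 89.8
disp 0.02 349 [557.4  36.7] [236.   74.2] 10.1
disp 0.1 627 [646.8  53.9] [71.5 77. ] 3.9
rest 0.003 299 [ 451.4 -150.1] [118.3 197.5] 89.7
top desk z 0.00011669156438209871
disp 0.003 1311 [519.4  60.5] [159.  318.6] 90.0
disp 0.02 152 [538.5  46.9] [132.5 266.8] 89.4
disp 0.1 798 [645.6  57.2] [73.4 74. ] 6.2
rest 0.003 309 [ 449. -150.] [202.  119.7] 0.2
```

```bash
python3 - <<'E'
from h import *
fs={n:dict(np.load(n+"0.npz")) for n in("side","top")}
for n,f in fs.items():
    w=cloud(f); b=blue(f)
    x,y,z=w[...,0],w[...,1],w[...,2]
    for uv in ([(226,185),(308,193),(226,166)] if n=="top" else [(278,175),(265,251)]): print(uv,np.round(w[uv[1],uv[0]],3))
    dz=.1
    reg={"disp":(x>.54)&(x<.80)&(y>-.0)&(y<.13),"rest":(x>.50)&(x<.72)&(y>-.23)&(y<-.08)}
    for r,m in reg.items():
        for lo,hi in((.004,.009),(.1,.25)):
            k=(m&(z>lo)&(z<hi)).astype(np.uint8); num,l,st,c=cv2.connectedComponentsWithStats(k)
            if num<2: continue
            i=1+np.argmax(st[1:,4]); q=w[l==i]
            R=cv2.minAreaRect((q[:,:2]*1000).astype(np.float32)); print(n,r,lo,len(q),st[i],np.round(R[0],1),np.round(R[1],1),round(R[2],1),np.round(np.percentile(q[:,2],[5,95]),3))
        k=(m&b&(z>.015)).astype(np.uint8);num,l,st,c=cv2.connectedComponentsWithStats(k)
        for i in range(1,num):
            if st[i,4]>8:
                q=w[l==i];R=cv2.minAreaRect((q[:,:2]*1000).astype(np.float32));print("  blue",r,st[i],np.round(np.mean(q,0),3),np.round(R[0],1),np.round(R[1],1),round(R[2],1),"z",np.round(np.percentile(q[:,2],[5,50,95]),3))
E
```

```text
(278, 175) [0.67  0.022 0.101]
(265, 251) [ 0.589 -0.2    0.042]
side disp 0.004 663 [248 180  58  25 663] [677.6  59.1] [171.7  90.1] 7.8 [0.004 0.009]
side disp 0.1 1329 [ 254  139   53   38 1329] [681.3  57.9] [139.8  80.1] 6.9 [0.104 0.165]
side rest 0.004 625 [241 243  57  26 625] [ 603.7 -180.4] [136.5  72. ] 4.5 [0.005 0.009]
  blue rest [273 236  17  15 165] [ 0.637 -0.181  0.039] [ 634.3 -178.3] [40.3 39.7] 2.6 z [0.031 0.04  0.047]
  blue rest [249 241  18  15 173] [ 0.573 -0.187  0.04 ] [ 571.  -185.2] [41.5 37.8] 8.1 z [0.032 0.039 0.047]
(226, 185) [0.612 0.051 0.132]
(308, 193) [ 0.605 -0.179  0.007]
(226, 166) [0.659 0.049 0.147]
top disp 0.004 134 [215 185  28  16 134] [605.7  51.3] [36.1 82.3] 18.3 [0.004 0.008]
top disp 0.1 1415 [ 205  136   35   53 1415] [677.   60.3] [136.5  74.7] 5.6 [0.133 0.164]
  blue disp [217 185   6   6  12] [0.61  0.071 0.119] [608.6  69.6] [15.7  8.1] 87.8 z [0.097 0.13  0.137]
  blue disp [224 184   6   2   9] [0.613 0.05  0.133] [613.2  49.6] [ 3.4 12.8] 2.1 z [0.13  0.132 0.136]
top rest 0.004 170 [297 189  25  30 170] [ 575.5 -179.5] [82.2 70. ] 6.7 [0.004 0.008]
  blue rest [311 180   5   8  13] [ 0.626 -0.191  0.038] [ 626.7 -191. ] [11.7 21.6] 75.8 z [0.033 0.036 0.047]
  blue rest [304 185   7   5  14] [ 0.615 -0.17   0.044] [ 617.2 -170.7] [12.1 17.2] 10.7 z [0.038 0.045 0.049]
  blue rest [311 195   8  16  32] [ 0.573 -0.194  0.041] [ 571.3 -191.6] [43.5 17.4] 4.3 z [0.033 0.041 0.048]
  blue rest [305 210   8   2   9] [ 0.548 -0.172  0.045] [ 547.8 -173. ] [19.8  3.5] 80.2 z [0.042 0.046 0.049]
```

```bash
cat > fit.py <<'E'
from h import *
import sys
fs={n:dict(np.load(n+"0.npz")) for n in("side","top")}
def fr(o,a): a=np.radians(a); return lambda x,y,z: np.array([o[0]+x*np.cos(a)-y*np.sin(a),o[1]+x*np.sin(a)+y*np.cos(a),z])
D=fr((.617,.0545),5.8); R=fr((.6035,-.181),5.5)
# lateral/longitudinal edge positions of cover (z>.12) & rest base seen by each camera, in the model frames
for n,f in fs.items():
    w=cloud(f);x,y,z=w[...,0],w[...,1],w[...,2]
    for nm,o,a,m in(("cover",(.617,.0545),5.8,(z>.118)&(z<.18)&(x>.54)&(x<.8)&(y>0)&(y<.13)),("rest",(.6035,-.181),5.5,(z>.0035)&(z<.06)&(x>.5)&(x<.7)&(y>-.24)&(y<-.12))):
        q=w[m];a=np.radians(a);X=(q[:,0]-o[0])*np.cos(a)+(q[:,1]-o[1])*np.sin(a);Y=-(q[:,0]-o[0])*np.sin(a)+(q[:,1]-o[1])*np.cos(a)
        bins=[]
        for lo in np.arange(-.07,.14,.02):
            k=(X>lo)&(X<lo+.02)
            if k.sum()>15: bins.append((round(lo*1e3+10),*np.round(np.percentile(Y[k],[2,98])*1e3,1).tolist()))
        print(n,nm,"x",np.round(np.percentile(X,[1,99])*1e3,1),bins)
        if nm=="cover": 
            A=np.c_[X,Y,np.ones_like(X)]; k=z[m]>.125; print(" plane",np.round(np.linalg.lstsq(A[k],q[k,2],rcond=None)[0],4))
out=[]
for n,f in fs.items():
    s=6;c0=(225,130) if n=="side" else (200,130); im=cv2.resize(f["img"][c0[1]:c0[1]+135,c0[0]:c0[0]+125 if n=="top" else c0[0]+80],None,fx=s*.74,fy=s*.74,interpolation=cv2.INTER_CUBIC);s*=.74
    def pl(ps,col):
        p=np.array([(proj(f,q)-c0+.5)*s for q in ps]);cv2.polylines(im,[np.int32(p)],False,col,1,cv2.LINE_AA)
    pl([D(-.008,y,.129) for y in(-.0365,.0365)],(0,0,255))
    t=np.linspace(0,2*np.pi,40)
    for y in(-.031,.031): pl([D(.015*np.cos(k),y,.085+.015*np.sin(k)) for k in t],(0,255,0))
    for xx in(-.032,.032):
        for y in(-.02,.02): pl([R(xx-.02,y,.049),R(xx,y,.031),R(xx+.02,y,.049)],(0,255,255))
    pl([R(x,y,.006) for x,y in((-.068,-.035),(.068,-.035),(.068,.035),(-.068,.035),(-.068,-.035))],(0,0,255))
    out.append(im)
cv2.imwrite("pics/c.png",np.hstack(out)[:600,:]);print(np.hstack(out).shape)
E
python3 fit.py
```

```text
side cover x [ -3.3 124.9] [(0, -39.0, 31.4), (20, -39.3, 32.6), (40, -40.7, 30.7), (60, -40.3, 31.9), (80, -40.3, 32.6), (100, -40.1, 32.6), (120, -39.4, 30.8)]
 plane [0.1938 0.1829 0.1376]
side rest x [-79.9  80. ] [(-60, -35.0, 34.7), (-40, -41.7, 27.3), (-20, -33.5, 20.8), (0, -34.6, 29.4), (20, -34.1, 35.1), (40, -35.2, 20.4), (60, -35.7, 19.3)]
top cover x [ -6.4 115.9] [(0, -35.2, 35.2), (20, -34.8, 34.9), (40, -35.1, 35.1), (60, -34.9, 34.8), (80, -34.6, 35.1), (100, -34.9, 35.6), (120, -34.8, 34.5)]
 plane [0.2673 0.009  0.1346]
top rest x [-86.2  77.9] [(-60, -30.5, 38.2), (-40, -31.2, 36.7), (-20, -31.9, 41.5), (0, -43.7, 39.5), (20, -29.7, 41.9), (40, -28.8, 36.9), (60, -59.8, 35.9)]
(599, 910, 3)
```

View pics/c.png

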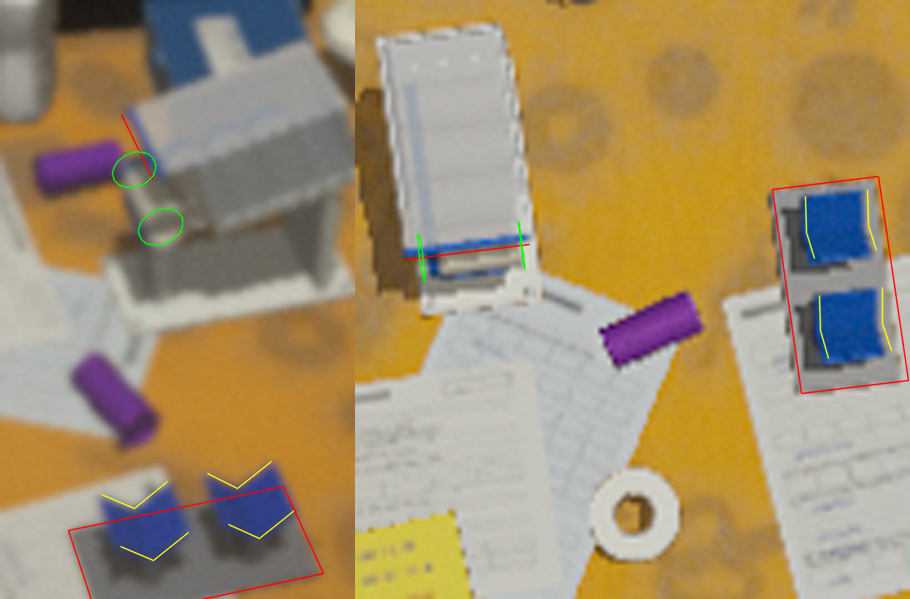

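The overlay fits the stand to within about 2 mm. The dispenser's cover edge needs about +5 mm in x, mainly from the side view (blue edge near (133,107)–(163,170), drawn edge to its left). The cream tube at crop (140–175,180–235), under the blue cover edge, is the one to take. The purple ones are at (80,165) and (115,400).

```bash
cat > tgt.py <<'E'
from rig import bot
import numpy as np
from scipy.spatial.transform import Rotation as Ro
def goal(S,yaw=5.8,tilt=40,ins=.014):
    a,t=np.radians([yaw,tilt]); z=np.array([np.sin(t)*np.cos(a),np.sin(t)*np.sin(a),-np.cos(t)]); y=np.array([-np.sin(a),np.cos(a),0])
    R=Ro.from_matrix(np.c_[np.cross(y,z),y,z]); return np.array(S)+ins*z,R,z
def delta(p,R):
    s=bot.observe(); return np.round((p-s["ee_pos"])*1e3,1),np.round((R*Ro.from_quat(s["eef_rot"]).inv()).as_rotvec(degrees=True),1)
E
python3 - <<'E'
from tgt import *
p,R,z=goal((.6215,.0535,.085))
print(p,z)
for b in(.1,.0): print(b,delta(p-b*z,R))
E
```

```text
[0.63045296 0.05440941 0.07427538] [ 0.63949699  0.06495774 -0.76604444]
0.1 (array([ 307.8, -521. ,  -71.8]), array([ -6.6, -39.9,  29. ]))
0.0 (array([ 371.7, -514.5, -148.4]), array([ -6.6, -39.9,  29. ]))
```

Emit:
servo_tool --series '[[[1,10,-40,20,0,-3,3],[1,25,-80,40,-1,-8,6],[1,40,-115,40,-2,-12,9],[1,60,-150,40,-2,-17,12],[1,80,-185,40,-3,-21,15],[1,100,-220,40,-4,-25,18],[1,120,-255,40,-5,-30,21],[1,140,-290,40,-5,-34,24],[1,160,-325,40,-6,-38,27],[1,180,-360,40,-6.6,-39.9,29]]]'

```text
time_s: 1.63
ee_pos: [0.4379, 0.2073, 0.2621]
eef_rot: [-0.05, 0.938, 0.017, 0.343]
force: [2.5, -0.7, 0.6]
width: 0.0879
```

```bash
python3 - <<'E'
from tgt import *
p,R,z=goal((.6215,.0535,.085))
s=bot.observe();print(s["time_s"],s["ee_pos"],s["joints"])
for b in(.12,.0): print(b,delta(p-b*z,R))
E
```

```text
1.6333 [0.43793995 0.20728042 0.26205054] [-1.07025363 -0.17953712  0.15057199  2.39383012  0.97113717  0.63716965
  0.03805791]
0.12 (array([ 115.8, -160.7,  -95.8]), array([ 0.1,  0.1, -0.3]))
0.0 (array([ 192.5, -152.9, -187.8]), array([ 0.1,  0.1, -0.3]))
```

Emit:
servo_tool --series '[[[1,20,-32,0,0,0,0],[1,40,-64,0,0,0,0],[1,60,-96,-10,0,0,0],[1,80,-128,-40,0,0,0],[1,100,-150,-70,0,0,0],[1,116,-161,-96,0,0,0],[1,132,-159,-115,0,0,0],[1,148,-157,-134,0,0,0],[1,148,-157,-134,0,0,0]]]'

```text
time_s: 2.38
ee_pos: [0.5582, 0.0577, 0.1951]
eef_rot: [-0.051, 0.933, 0.0, 0.355]
force: [0.5, -0.4, 0.5]
width: 0.0878
```

```bash
cat > look.py <<'E'
from tgt import *; from h import *
from rig import viewer
import sys
def look(name,cs=(235,120,90,110),ct=(190,130,110,110),s=5):
    o=[]
    for n,c in(("side",cs),("top",ct)):
        f=viewer.grab_frame(n);np.savez(n+"_"+name+".npz",**f)
        o.append(cv2.resize(f["img"][c[1]:c[1]+c[3],c[0]:c[0]+c[2]],None,fx=s*.78,fy=s*.78,interpolation=cv2.INTER_CUBIC))
    h=min(i.shape[0] for i in o);cv2.imwrite(f"pics/{name}.png",np.hstack([i[:h] for i in o]))
E
python3 - <<'E'
from look import *
p,R,z=goal((.6215,.0535,.085))
print(bot.observe()["joints"])
print(delta(p,R)); look("d")
E
```

```text
[-0.38215189  0.06372384  0.09908098  2.4028548   1.81612907  0.1505184
 -0.36938673]
(array([  72.3,   -3.3, -120.8]), array([1.9, 1.7, 0.3]))
```

View pics/d.png

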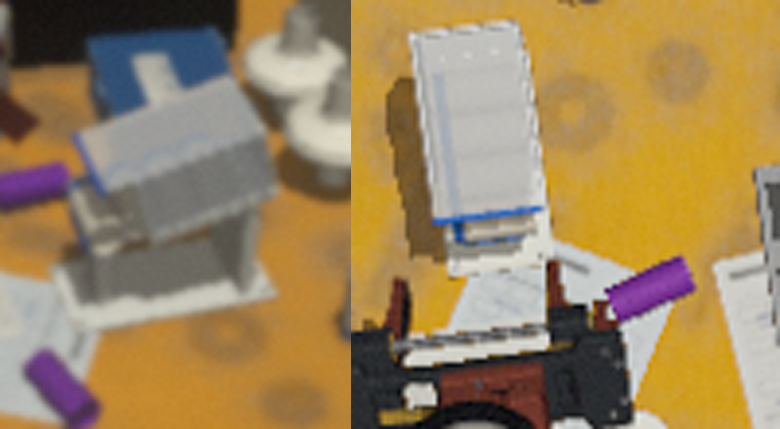

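The picture shows the gripper short of its target and centred in front of the dispenser. The tube is still at the stop, top crop (490,230). Joint 6 is near its limit with joint 5 swinging round, so I'll let it settle at the standoff.

Emit:
servo_tool --series '[[[1,5,0,-10,1,1,0],[1,10,-2,-20,2,2,0],[1,18,-3,-35,2,2,0],[1,27,-6,-50,2,2,0],[1,27,-6,-66,2,2,0],[1,27,-6,-66,2,2,0]]]'

```text
time_s: 2.98
ee_pos: [0.5836, 0.0498, 0.1261]
eef_rot: [-0.044, 0.94, 0.016, 0.337]
force: [-0.3, -0.5, -1.1]
width: 0.0881
```

```bash
python3 - <<'E'
from tgt import *
p,R,z=goal((.6215,.0535,.085))
print(bot.observe()["joints"],delta(p,R),delta(p-.07*z,R))
E
```

```text
[ 0.10217908  0.28068111 -0.35693406  2.36159514  2.36650202  0.24282258
 -0.86339841] (array([ 46.8,   4.6, -51.8]), array([ 0.1, -0.5,  0.4])) (array([2. , 0.1, 1.8]), array([ 0.1, -0.5,  0.4]))
```

```bash
python3 - <<'E'
from look import *
s=bot.observe();R=Ro.from_quat(s["eef_rot"]).as_matrix();t=s["ee_pos"]
o=[]
D=lambda x,y,z:np.array([.6215+x*np.cos(.1012)-y*np.sin(.1012),.0535+x*np.sin(.1012)+y*np.cos(.1012),z])
for n,c in(("side",(235,120,70,85)),("top",(200,160,60,60))):
    f=viewer.grab_frame(n);np.savez(n+"_e.npz",**f);k=6 if n=="side" else 8.5
    im=cv2.resize(f["img"][c[1]:c[1]+c[3],c[0]:c[0]+c[2]],None,fx=k,fy=k,interpolation=cv2.INTER_CUBIC)
    def pl(ps,col):
        q=np.array([(proj(f,p)-c[:2]+.5)*k for p in ps]);cv2.polylines(im,[np.int32(q)],False,col,1,cv2.LINE_AA)
    for g in(-1,1):
        pl([t+R@np.array([a,g*b,0]) for a,b in((-.01,.044),(.01,.044),(.01,.0575),(-.01,.0575),(-.01,.044))],(0,255,0))
    pl([D(-.008,y,z) for y,z in((-.0365,.129),(.0365,.129),(.0365,.134),(-.0365,.134),(-.0365,.129))],(0,0,255))
    a=np.linspace(0,6.3,40)
    for y in(-.031,.031): pl([D(.015*np.cos(k_),y,.085+.015*np.sin(k_)) for k_ in a],(255,255,0))
    o.append(im)
cv2.imwrite("pics/e.png",np.hstack([i[:510] for i in o])[:, :800+130])
E
```

```text
(no output)
```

View pics/e.png

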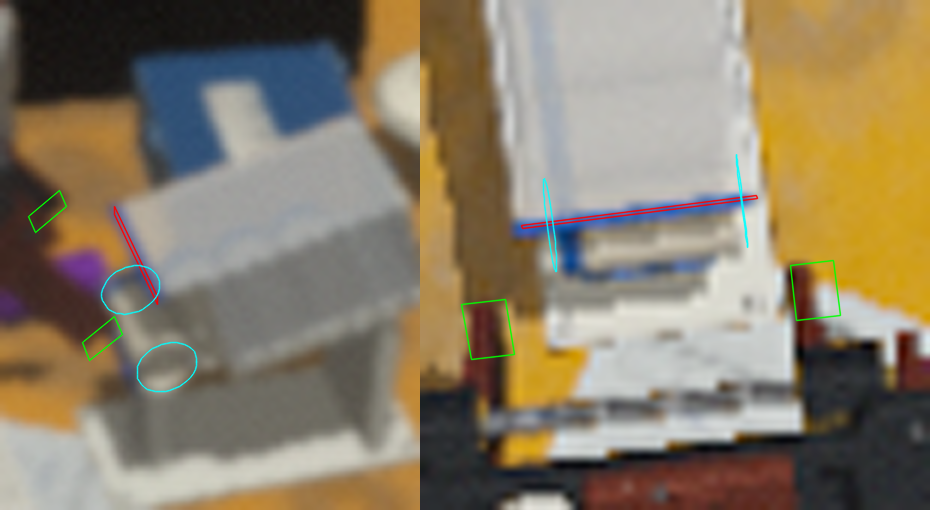

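The overlay now agrees in both views: fingers straddle the dispenser, cover edge at about (115–158,205–300) in the side view, tube ends inside the gap. Going in along the tool axis and closing.

Emit:
servo_tool --series '[[[1,12,1,-13,0,0,0],[1,24,2,-26,0,0,0],[1,35,3.5,-39,0,-0.5,0],[1,46,4.5,-52,0,-0.5,0.4],[1,46,4.5,-52,0,-0.5,0.4]]]'

```text
time_s: 3.5
ee_pos: [0.6317, 0.0552, 0.0764]
eef_rot: [-0.049, 0.938, 0.016, 0.343]
force: [-0.2, -0.5, 0.6]
width: 0.0878
```

```bash
python3 - <<'E'
from tgt import *
p,R,z=goal((.6215,.0535,.085))
print(bot.observe()["joints"],delta(p,R),bot.observe()["force"])
E
```

```text
[ 0.14804772  0.46764499 -0.41435589  2.28774834  2.48168861  0.36583959
 -0.91701556] (array([-1.2, -0.8, -2.1]), array([ 0.2,  0.2, -0.1])) [-0.17707072 -0.48855659  0.57728518]
```

Emit:
servo_tool --series '[[[0.5,-1,-1,-2,0,0,0],[0.5,-1,-1,-2,0,0,0],[0.5,-1,-1,-2,0,0,0],[0.5,-1,-1,-2,0,0,0],[0.5,-1,-1,-2,0,0,0],[0.5,-1,-1,-2,0,0,0]]]'

```text
time_s: 4.0
ee_pos: [0.6298, 0.0542, 0.076]
eef_rot: [-0.048, 0.938, 0.017, 0.344]
force: [-5.6, -0.3, 8.4]
width: 0.0614
```

Emit:
servo_tool --series '[[[0.5,-5,-0.5,7,0,0,0],[0.5,-12,-1,16,0,0,0],[0.5,-21,-2,27,0,0,0],[0.5,-31,-3,39,0,0,0],[0.5,-43,-4,55,0,0,0],[0.5,-55,-5.5,70,0,0,0],[0.5,-67,-6.5,86,0,0,0],[0.5,-67,-6.5,86,0,0,0]]]'

```text
time_s: 4.67
ee_pos: [0.5617, 0.0474, 0.1639]
eef_rot: [-0.048, 0.937, 0.017, 0.345]
force: [0.5, -0.2, -0.3]
width: 0.0619
```

```bash
python3 - <<'E'
from look import *
look("g",(225,110,80,110),(190,140,110,110))
E
```

```text
(no output)
```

View pics/g.png

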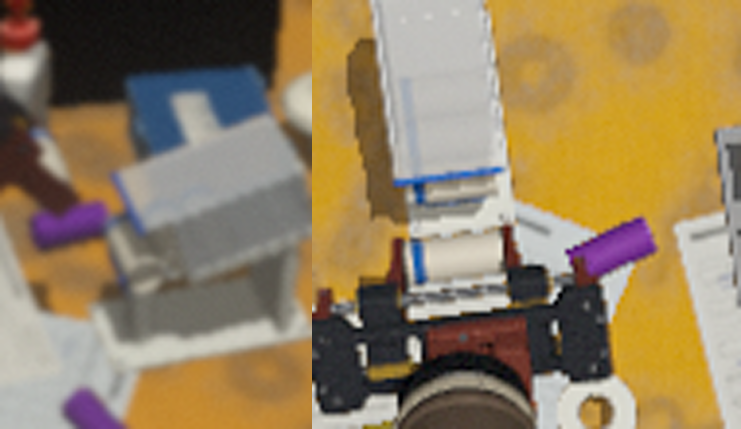

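The tube is held level between the fingers at top crop (460,258), and the next tube has rolled to the stop at (455,190). Now the far cradle.

```bash
python3 - <<'E'
from tgt import *
p,R,z=goal((.634,-.1764,.0515),5.5,40,.012)
print(delta(p,R),delta(p-.1*z,R))
E
```

```text
(array([  78.7, -223.5, -119.8]), array([ 0. ,  0.3, -0.3])) (array([  14.7, -229.6,  -43.2]), array([ 0. ,  0.3, -0.3]))
```

Emit:
servo_tool --series '[[[0.5,5,-20,5,0,0,0],[0.5,12,-50,5,0,0,0],[0.5,22,-85,5,0,0,0],[0.5,32,-120,5,0,0,0],[0.5,44,-155,0,0,0,0],[0.5,58,-185,-10,0,0,0],[0.5,70,-210,-25,0,0,0],[0.5,78,-223,-45,0,0,0],[0.5,78,-223,-60,0,0.3,-0.3],[0.5,78,-223,-75,0,0.3,-0.3]]]'

```text
time_s: 5.6
ee_pos: [0.6426, -0.1836, 0.0843]
eef_rot: [-0.041, 0.939, 0.014, 0.341]
force: [-0.1, -1.2, -0.4]
width: 0.0619
```

```bash
python3 - <<'E'
from look import *
p,R,z=goal((.634,-.1764,.0515),5.5,40,.012)
print(delta(p,R),bot.observe()["joints"])
look("i",(225,190,90,90),(250,140,110,100))
E
```

```text
(array([ -0.9,   7.9, -42. ]), array([ 0.1, -0. ,  0.6])) [ 1.0733899   0.67496072 -0.92465142  2.13075384  2.04336497  0.21373288
  0.11615031]
```

View pics/i.png

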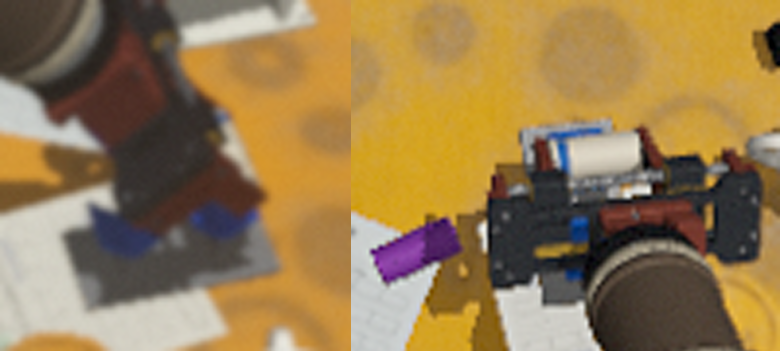

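The tube hangs over the far cradle at top crop (600,155), about 8 mm too far in -y. Correcting that and lowering.

Emit:
servo_tool --series '[[[0.5,-1,4,-4,0,0,0.3],[0.5,-1,8,-12,0,0,0.6],[0.5,-1,8,-22,0,0,0.6],[0.5,-1,8,-32,0,0,0.6],[0.5,-1,8,-38,0,0,0.6],[0.5,-1,8,-42,0,0,0.6],[0.5,-1,8,-42,0,0,0.6]]]'

```text
time_s: 6.28
ee_pos: [0.6401, -0.166, 0.0447]
eef_rot: [-0.051, 0.938, 0.019, 0.341]
force: [-0.1, 0.4, 0.0]
width: 0.0621
```

```bash
python3 - <<'E'
from tgt import *
p,R,z=goal((.634,-.1764,.0515),5.5,40,.012)
print(delta(p,R),bot.observe()["joints"],bot.observe()["force"])
E
```

```text
(array([ 1.6, -9.7, -2.4]), array([ 0. , -0.1, -0.8])) [ 1.09713177  0.81237183 -0.99983759  2.15518576  2.173212    0.3422068
  0.07230033] [-0.13865805  0.37084334  0.02361094]
```

Emit:
servo_tool --series '[[[0.5,1,-5,0,0,0,-0.4],[0.5,1.5,-9.5,0,0,0,-0.8],[0.5,1.5,-9.5,-1,0,0,-0.8],[0.5,1.5,-9.5,-2,0,0,-0.8],[0.5,1.5,-9.5,-3,0,0,-0.8],[0.5,1.5,-9.5,-3,0,0,-0.8]]]'

```text
time_s: 6.78
ee_pos: [0.6431, -0.1776, 0.0426]
eef_rot: [-0.044, 0.938, 0.015, 0.342]
force: [2.3, -1.3, 6.0]
width: 0.0617
```

```bash
python3 - <<'E'
from tgt import *
p,R,z=goal((.634,-.1764,.0515),5.5,40,.012)
print(delta(p,R),bot.observe()["force"])
E
```

```text
(array([-1.4,  2. , -0.3]), array([0.1, 0.1, 0.2])) [ 2.25036906 -1.25168264  5.97031847]
```

It's seated (about 6 N up). Releasing, then backing off.

Emit:
servo_tool --series '[[[1,0,0,0,0,0,0],[1,0,0,0,0,0,0],[1,0,0,0,0,0,0],[1,0,0,0,0,0,0],[1,-4,-0.4,5,0,0,0],[1,-13,-1.3,16,0,0,0],[1,-26,-2.5,31,0,0,0],[1,-45,-4,54,0,0,0],[1,-64,-6,77,0,0,0],[1,-80,-8,95,0,0,0]]]'

```text
time_s: 7.62
ee_pos: [0.5674, -0.1862, 0.129]
eef_rot: [-0.043, 0.939, 0.012, 0.34]
force: [-0.4, -0.3, 0.0]
width: 0.0877
```

```bash
python3 - <<'E'
from look import *
p,R,z=goal((.6215,.0535,.085))
print(delta(p-.09*z,R)); look("k",(225,190,90,90),(250,140,110,100))
E
```

```text
(array([  5.5, 234.8,  14.2]), array([ 0.5, -0.1,  0.7]))
```

View pics/k.png

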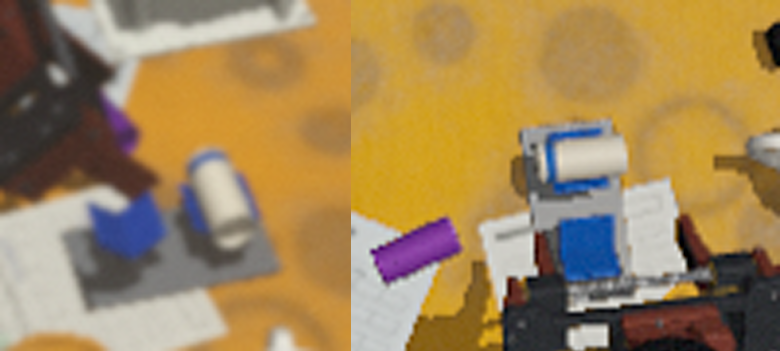

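Tube 1 lies in the far cradle, centred at top crop (583,158). Back for the second one.

Emit:
servo_tool --series '[[[1,-5,20,20,0,0,0],[1,-8,45,30,0,0,0],[1,-10,75,35,0,0,0],[1,-10,110,35,0,0,0],[1,-8,145,35,0,0,0],[1,-4,180,30,0,0,0],[1,0,210,20,0,0,0.3],[1,5,235,14,0.5,0,0.7],[1,5,235,14,0.5,0,0.7],[1,5,235,14,0.5,0,0.7]]]'

```text
time_s: 8.55
ee_pos: [0.5744, 0.0537, 0.1409]
eef_rot: [-0.049, 0.938, 0.024, 0.341]
force: [0.1, -0.1, -0.1]
width: 0.0877
```

```bash
python3 - <<'E'
from tgt import *
p,R,z=goal((.6215,.0535,.085))
print(delta(p,R),delta(p-.07*z,R))
E
```

```text
(array([ 56.1,   0.7, -66.6]), array([-0.7, -0.1, -0.4])) (array([ 11.3,  -3.8, -13. ]), array([-0.7, -0.1, -0.4]))
```

Emit:
servo_tool --series '[[[1,6,-3,-7,-0.5,0,-0.3],[1,11,-3.5,-13,-0.7,0,-0.4],[1,11,-3.5,-13,-0.7,0,-0.4]]]'

```text
time_s: 8.8
ee_pos: [0.586, 0.0449, 0.1271]
eef_rot: [-0.045, 0.939, 0.014, 0.34]
force: [1.2, 0.2, -0.4]
width: 0.0879
```

```bash
python3 - <<'E'
from tgt import *
p,R,z=goal((.6215,.0535,.085))
print(delta(p,R))
E
```

```text
(array([ 44.5,   9.5, -52.8]), array([ 0.2, -0.1,  0.5]))
```

Emit:
servo_tool --series '[[[1,0,0,0,0,0,0],[1,0,0,0,0,0,0],[1,0,0,0,0,0,0],[1,0,0,0,0,0,0]]]'

```text
time_s: 9.13
ee_pos: [0.585, 0.0465, 0.1284]
eef_rot: [-0.046, 0.939, 0.014, 0.341]
force: [0.2, -0.6, -0.0]
width: 0.0877
```

```bash
python3 - <<'E'
from tgt import *
p,R,z=goal((.6215,.0535,.085))
print(delta(p,R))
E
```

```text
(array([ 45.5,   7.9, -54.2]), array([ 0.2, -0.1,  0.3]))
```

Emit:
servo_tool --series '[[[1,2,4,-2,0,0,0.3],[1,12,5,-14,0,0,0.3],[1,23,6,-27,0,0,0.3],[1,34,7,-40,0,0,0.3],[1,45,8,-52.5,0,0,0.3],[1,45,8,-52.5,0,0,0.3],[1,45,8,-52.5,0,0,0.3],[1,45,8,-52.5,0,0,0.3]]]'

```text
time_s: 9.8
ee_pos: [0.6295, 0.0555, 0.0761]
eef_rot: [-0.049, 0.939, 0.016, 0.34]
force: [-0.1, -0.1, -0.4]
width: 0.0876
```

```bash
python3 - <<'E'
from tgt import *
p,R,z=goal((.6215,.0535,.085))
print(delta(p,R),bot.observe()["force"])
E
```

```text
(array([ 1. , -1.1, -1.8]), array([ 0.2, -0.1, -0.1])) [-0.11968229 -0.11147294 -0.4010648 ]
```

Emit:
servo_tool --series '[[[0.5,0,0,0,0,0,0],[0.5,0,0,0,0,0,0],[0.5,0,0,0,0,0,0],[0.5,0,0,0,0,0,0],[0.5,0,0,0,0,0,0],[0.5,0,0,0,0,0,0]]]'

```text
time_s: 10.3
ee_pos: [0.63, 0.0548, 0.0759]
eef_rot: [-0.049, 0.939, 0.015, 0.341]
force: [-1.1, -1.3, 0.5]
width: 0.0619
```

Emit:
servo_tool --series '[[[0.5,-5,-0.5,7,0,0,0],[0.5,-12,-1,16,0,0,0],[0.5,-21,-2,27,0,0,0],[0.5,-31,-3,39,0,0,0],[0.5,-43,-4,55,0,0,0],[0.5,-55,-5.5,70,0,0,0],[0.5,-67,-6.5,86,0,0,0],[0.5,-67,-6.5,86,0,0,0]]]'

```text
time_s: 10.97
ee_pos: [0.5616, 0.0489, 0.1637]
eef_rot: [-0.05, 0.939, 0.015, 0.341]
force: [0.2, 0.2, -0.5]
width: 0.0622
```

```bash
python3 - <<'E'
from look import *
look("m",(225,110,80,110),(190,140,110,110))
p,R,z=goal((.570,-.1826,.0515),5.5,40,.012)
print(delta(p,R),bot.observe()["joints"])
E
```

```text
(array([  14.6, -229.4, -120. ]), array([ 0.4, -0. , -0.3])) [ 0.93894666  0.48456229 -1.36634526  2.34344816  1.74574817  0.55988154
 -0.09490447]
```

View pics/m.png

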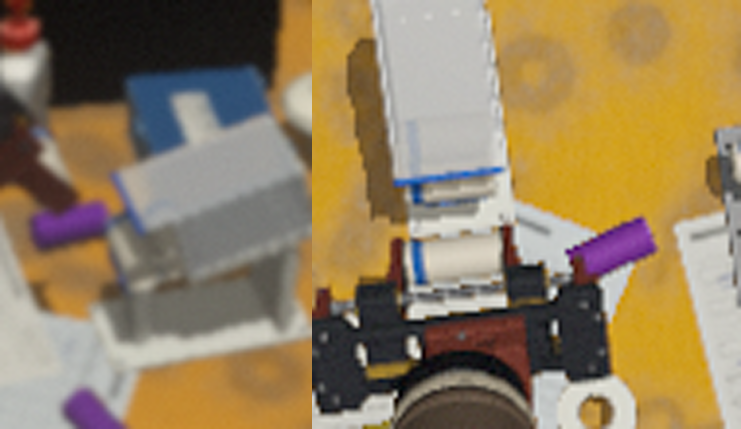

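The second tube is held at top crop (460,258) and the third rests at the stop (455,190). Joint 3 is near its limit, so I'll move in stages.

Emit:
servo_tool --series '[[[0.5,0,-20,5,0,0,0],[0.5,0,-45,5,0,0,0],[0.5,2,-75,5,0,0,0],[0.5,4,-105,5,0,0,0],[0.5,6,-135,0,0,0,0],[0.5,8,-165,-5,0,0,0],[0.5,11,-195,-15,0,0,0],[0.5,14,-215,-30,0,0,0],[0.5,14.5,-228,-45,0.3,0,-0.3],[0.5,14.5,-229,-60,0.3,0,-0.3]]]'

```text
time_s: 11.9
ee_pos: [0.5777, -0.1846, 0.0995]
eef_rot: [-0.043, 0.939, 0.016, 0.34]
force: [-0.1, -0.3, -0.6]
width: 0.0618
```

Emit:
servo_tool --series '[[[0.5,0,0,-5,0,0,0],[0.5,0,0,-10,0,0,0],[0.5,0,0,-15,0,0,0],[0.5,0,0,-15,0,0,0],[0.5,0,0,-15,0,0,0]]]'

```text
time_s: 12.32
ee_pos: [0.5777, -0.1797, 0.0869]
eef_rot: [-0.046, 0.939, 0.018, 0.341]
force: [0.5, 0.2, 1.6]
width: 0.0623
```

```bash
python3 - <<'E'
from tgt import *
p,R,z=goal((.570,-.1826,.0515),5.5,40,.012)
print(delta(p,R),bot.observe()["joints"])
E
```

```text
(array([  0. ,  -2.1, -44.5]), array([-0.1, -0.1, -0.1])) [ 1.33450665  0.76398075 -1.1937198   2.25047355  1.94398038  0.34848374
  0.31909981]
```

Emit:
servo_tool --series '[[[0.5,0,-1,-8,0,0,0],[0.5,0,-2,-17,0,0,0],[0.5,0,-2,-26,0,0,0],[0.5,0,-2,-34,0,0,0],[0.5,0,-2,-40,0,0,0],[0.5,0,-2,-43,0,0,0],[0.5,0,-2,-43,0,0,0],[0.5,0,-2,-43,0,0,0]]]'

```text
time_s: 12.98
ee_pos: [0.5778, -0.1824, 0.0442]
eef_rot: [-0.046, 0.939, 0.017, 0.341]
force: [-0.3, 0.6, 1.1]
width: 0.0619
```

```bash
python3 - <<'E'
from tgt import *
p,R,z=goal((.570,-.1826,.0515),5.5,40,.012)
print(delta(p,R),bot.observe()["force"])
E
```

```text
(array([-0.1,  0.6, -1.9]), array([-0.1, -0.1, -0.1])) [-0.33457108  0.55993104  1.05480009]
```

Emit:
servo_tool --series '[[[0.5,0,0,-1,0,0,0],[0.5,0,0,-2,0,0,0],[0.5,0,0,-2.5,0,0,0],[0.5,0,0,-2.5,0,0,0]]]'

```text
time_s: 13.32
ee_pos: [0.5791, -0.1824, 0.043]
eef_rot: [-0.046, 0.938, 0.017, 0.342]
force: [4.2, 0.5, 4.3]
width: 0.0618
```

Emit:
servo_tool --series '[[[1,0,0,0,0,0,0],[1,0,0,0,0,0,0],[1,0,0,0,0,0,0],[1,0,0,0,0,0,0],[1,-4,-0.4,5,0,0,0],[1,-13,-1.3,16,0,0,0],[1,-26,-2.5,31,0,0,0],[1,-45,-4,54,0,0,0],[1,-62,-6,76,0,0,0],[1,-78,-8,98,0,0,0]]]'

```text
time_s: 14.15
ee_pos: [0.5054, -0.1896, 0.129]
eef_rot: [-0.046, 0.94, 0.016, 0.339]
force: [0.8, -1.1, 1.2]
width: 0.0878
```

Emit:
servo_tool --series '[[[1,-10,0,15,0,0,0],[1,-25,0,35,0,0,0],[1,-40,0,55,0,0,0],[1,-40,0,55,0,0,0],[1,-40,0,55,0,0,0]]]'

```text
time_s: 14.57
ee_pos: [0.473, -0.1929, 0.1626]
eef_rot: [-0.044, 0.943, 0.015, 0.33]
force: [-0.3, -0.0, 0.0]
width: 0.0876
```

```bash
python3 - <<'E'
from look import *
look("p",(195,120,120,170),(130,110,220,170),4.5)
from h import *
f=dict(np.load("side_p.npz"));print(cv2.imread("pics/p.png").shape)
E
```

```text
(597, 1193, 3)
```

```bash
python3 - <<'E'
import cv2
a=cv2.imread("pics/p.png");s=min(800/a.shape[1],600/a.shape[0],1);cv2.imwrite("pics/p2.png",cv2.resize(a,None,fx=s,fy=s,interpolation=cv2.INTER_AREA))
E
```

```text
(no output)
```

View pics/p2.png

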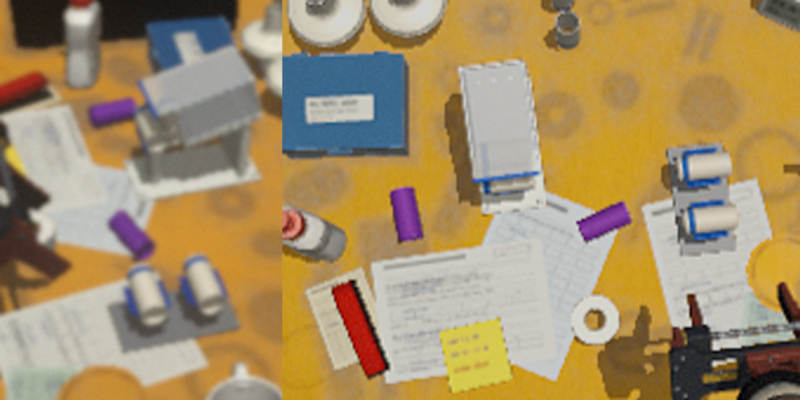

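Both cradles hold a tube (top crop (705,167) and (708,218)) and the third tube is at the stop (510,185). The label roll, stapler, sanitiser and purple tubes look unmoved. Next a numeric check, then hand in.

```bash
python3 - <<'E'
from h import *; from rig import bot
for n in("side","top"):
    f=dict(np.load(n+"_p.npz"));w=cloud(f)
    for nm,c in(("far",(.634,-.1764)),("near",(.570,-.1826))):
        m=(np.hypot(w[...,0]-c[0],w[...,1]-c[1])<.012)&(w[...,2]>.02);print(n,nm,"top z",np.round(np.percentile(w[m][:,2],95),3))
    f0=dict(np.load(n+"0.npz"));d=cv2.blur(cv2.absdiff(f["img"],f0["img"]).max(2),(3,3))>45
    k,l,st,c=cv2.connectedComponentsWithStats(d.astype(np.uint8));print([s.tolist() for s in st[1:] if s[4]>12])
s=bot.observe();print(s["time_s"],np.abs(s["qd"]).max())
bot.close_job()
E
```

```text
side far top z 0.067
side near top z 0.067
[[0, 0, 30, 69, 1623], [104, 0, 42, 69, 1566], [33, 90, 126, 102, 2699], [0, 109, 10, 3, 26], [43, 127, 19, 24, 276], [65, 126, 42, 35, 1100], [14, 137, 4, 24, 42], [81, 163, 11, 2, 14], [150, 163, 75, 120, 3618], [54, 191, 28, 16, 245], [273, 227, 17, 27, 294], [250, 232, 9, 6, 40], [252, 239, 14, 19, 194], [27, 241, 67, 29, 943], [0, 259, 13, 15, 140]]
top far top z 0.067
top near top z 0.066
[[291, 174, 30, 16, 298], [298, 197, 23, 14, 241], [264, 230, 140, 154, 8119], [319, 249, 13, 4, 29], [335, 248, 6, 3, 14], [0, 336, 21, 40, 443], [269, 358, 34, 26, 808]]
14.6667 0.33511198583091784
the job is handed in; nothing more can be done
```

I laid the tube from the stop in the far cradle, waited for the next one to roll down, then laid that one in the near cradle. I reached in below the dust cover with the tool tilted 40 degrees each time, and handed the job in at 14.7 s.

- **Placing:** the tops of both laid tubes measured 66–67 mm in both cameras, against an expected 65 mm. The last pictures show the third tube resting at the stop and no tube on the desk.
- **Other things:** the top-view comparison with the start picture changed only at the cradles and at patches I put down to the arm and its shadow. The arm covers part of that view, and I did not check those patches or the mug one by one. The label roll, stapler, sanitiser and purple tubes look unmoved.
- **Disagreements:** the two cameras differed by about 4 mm sideways, so I used the average. The measured tool pose lagged the command by up to about 10 mm after fast moves, and I corrected for that before each release. At hand-in, clear of everything, one joint still read about 0.34 rad/s.

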